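# Mark both ends of a turning blank

## Robot

A 7-joint arm with a two-finger parallel gripper is mounted at the origin on the work surface; the furniture and walls round the work are solid. World frame = base frame: x ahead of the robot, y to its left, z up, the work surface at z = 0. Lengths are in m, angles in rad, forces in N, time in s.
With the tool pointing down it reaches from about 0.4 to 0.85 m from the base axis. Payload 10.4 kg.
Tool frame: the origin (TCP) lies on the centre line of the jaws, within the pads' length; the fingertips stand 8 mm ahead of it and the grasp point (between the pads) lies 11 mm behind it (r.finger_overhang is the distance from the TCP to the fingertips, in m); z points along the fingers, y is the line along which they close (so a half turn about z gives the same grasp; the last joint's range is limited). The gripper opens to 87 mm and grips with 3 to 60 N. Pads are 19 mm wide; open, the fingers measure 117 mm over their backs; the gripper's body (75 mm by 190 mm) begins 51 mm behind the grasp point.
Start: joints at [1.21, 0.332, -0.065, 1.46, 0.022, 1.35, -0.088], TCP at [0.207, -0.59, 0.231] pointing down, gripper open.
Joint ranges: [-2.6, 2.6], [-0.5, 2.12], [-1.47, 1.34], [0.16, 2.42], [-1.27, 4.41], [0.06, 2.06], [-2.6, 2.6]. Speed limits (rad/s): [2.22, 2.22, 2.79, 2.79, 3.14, 3.14, 3.14].

## Interface

Orientations are given as a unit quaternion [x, y, z, w].
In Python, from bench import r, vision gives the robot as it stands.
- The arm moves only by the tool drive_tool, never from a script. Its argument "series" is a list of rows, each a list of 2 entries, a list of its own where there are three numbers: the shift along the world's x, y, z in cm, then the turn about the world's z in degrees. A call has exactly 10 rows; each row shifts and turns the commanded pose from where the row before left it; what a row does not reach is not made up. A row lasts 1/8 s, in which the tool goes at most 62.5 mm and 10.7 degrees, less where a joint would pass 70% of its speed; a pose out of reach is approached as far as the arm can. A call with a gripper value outside its range is refused whole. "hand" is the closure, from 0 (fully open) to 1 (shut), set as the call begins (left out, the last holds). The fingers move at their own pace and stop on an object; "newtons" is the grip in N (left out, the last holds). Time passes only in rows, so rows that do not move let the fingers close, or fill a call up. It gives the time, the measured TCP pose, the force, the opening and the grip force at its end, in the units of the state.
- r.read_state(): the state, without advancing time (a new reading comes with each control period).
- vision.camera(name): name is "side" or "top"; returns a dict with "color" (384x512x3 uint8, red, green, blue), "intrinsics" (3x3 intrinsics, pixels), "R" (3x3) and "t" (3): a world point X has camera coordinates R X + t. Camera axes: x right, y down, z forward; pixel columns grow to the right and rows downward; lengths in m; the calibration is good to about 2 mm. A picture is of the moment at which its call begins. There is no depth.
- r.close_job(): hands the job in; it is judged then, once.
The state is a dict: "time": time; "joint_positions": joint angles; "joint_vel": joint speeds; "joint_torque": joint torques, N m; "ee_pos": TCP position; "eef_rot": TCP orientation; "ft_force": force on the tool from outside, world axes, zero at the start; "torque": the same for the moment, N m; "width": finger opening in m; "grip_force": force on a finger pad.
Only numpy, scipy, OpenCV 4.12 (cv2) and the standard library are available. Lean on these libraries where they do the work, as an engineer would, in place of code of your own. Each camera call takes 0.05 s, during which the arm holds its last target. There are 200 camera calls.

## Task

First set the tape measure, which stands in front of the end-centre marker, aside on the green mat and let go of it. Then mark the wooden blank at the centre of both ends, the red-painted end first: with the blank level at bench height, push the end squarely onto the marker's sprung pin until it is home against the steel plate, then draw back, turn the blank end for end and do the same with the bare end. Finish with the blank lying in the plywood tray, the tape measure still on the mat, and leave the spray can and the glue bottle where they stand.

Things in the scene. Friction and masses are not known exactly. Their poses are not given: they have to be found in the camera images.
- marker: End-centre marker, fixed: bent dark steel bracket, upright plate 76 mm wide (y), 54 mm high, 6 mm thick, foot and blue spring housing behind it, the red knob up to 75 mm behind the plate. Origin on the bench in the plate's front face, directly below the pin. x points level through the plate from front to back, the way a workpiece is pushed on; z up.
- pin (a joint): Brass pin, 10 mm thick, that sticks 14 mm out of the front of the marker's plate (towards its -x), with its axis 22.5 mm above the bench. 0: fully out; 0.014 m: pressed flush with the plate. A spring pushes it out again: 2.4 N to start it, 8 N when flush. Its red knob shows behind the blue housing.
- pin_tip (a point): The front tip of the brass pin; moves with it. Fully out it is at (-14, 0, 22.5) mm in the marker's frame.
- blank: Loose turning blank of brown timber, 45 x 120 x 45 mm (x, y, z), 0.14 kg give or take a third, lying on the bench at any angle. Origin at the centre of its underside; y runs along its length, towards the end painted red. Grip it across its 45 mm width.
- red_end (a point): Centre of the blank's end face that is painted red (60 mm from the middle along +y, 22.5 mm above the underside).
- bare_end (a point): Centre of the blank's other, unpainted end face (60 mm from the middle along -y, 22.5 mm above the underside).
- tape: Yellow and black pocket tape measure standing upright on its edge in front of the marker's pin, 34 mm thick (x), 93 mm long with its tab (y), 72 mm high, 0.27 kg. The case spans y = -25 to +46 mm, the thin tab only y < -25 mm. Origin at the centre of its underside, z up. Grip the case across its 34 mm thickness, at about y = +10 mm.
- tray: Shallow open plywood tray, fixed, 170 x 200 mm outside (x, y), 20 mm high, walls 6 mm, floor 6 mm thick. Origin at the centre of its underside, z up. It and the mat may change places.
- mat: Flat green mat, fixed, 170 x 200 mm (x, y), 3 mm thick. Origin at the centre of its underside, z up.
- can: Blue spray can with a white cap, 62 mm in diameter, 190 mm high, standing loose at the back left. Origin at the centre of its underside. A bystander.
- glue: Pale grey glue bottle with a dark label and nozzle, 40 x 62 mm, 162 mm high, standing loose at the back right. Origin at the centre of its underside. A bystander.
There are look-alikes about, which are no part of the job. There is more than one size of the blank; the one meant has the size given above.

How it is judged:
By the outcome, as a careful person would: the job done as asked, in the order asked, and still so for the second after the job is handed in, with the robot touching nothing.
It also fails if it takes over 72 s, if anything falls off the work surface, if the arm or the gripper's body presses on something with over 40 N, if the wrist force passes 120 N, or if a joint passes its speed limit or range.

## Working session

There is one attempt and no reset: what is moved stays moved. The work goes in short steps, Python scripts to look and compute and a tool call to move; the robot and the scene stay as the last step left them, time stands still between calls to the robot, and variables do not carry over. Pictures are saved under pics/ and viewed, at most 11 in all, crops included, and the job is handed in when it is done.

Besides the shell and the picture viewer there is one more tool, called as a command line: name --argument value ..., lists and objects as JSON in quotes. drive_tool: Moves the arm, as the interface text tells. Its arguments: {"type":"object","properties":{"series":{"type":"array"},"hand":{"type":"number"},"newtons":{"type":"number"}},"required":["series"]}

```bash
mkdir -p pics; ls
cat > h.py <<'E'
import numpy as np, cv2
from bench import r, vision
def snap(n,f,crop=None,s=1):
    c=vision.camera(n); im=c["color"][:,:,::-1]
    if crop: x0,y0,x1,y1=crop; im=im[y0:y1,x0:x1]
    cv2.imwrite("pics/"+f,cv2.resize(im,None,fx=s,fy=s,interpolation=cv2.INTER_CUBIC)); return c
def ray(c,uv):
    K,R,t=[np.array(c[k]) for k in("intrinsics","R","t")]
    return -R.T@t, R.T@np.linalg.solve(K,[*uv,1.])
def atz(c,uv,z):
    o,d=ray(c,uv); return o+d*(z-o[2])/d[2]
def proj(c,X):
    p=np.array(c["intrinsics"])@(np.array(c["R"])@np.array(X)+np.array(c["t"])); return p[:2]/p[2]
def tri(c1,u1,c2,u2):
    o,d=ray(c1,u1);p,e=ray(c2,u2)
    s=np.linalg.lstsq(np.c_[d,-e],p-o,rcond=None)[0]; a,b=o+d*s[0],p+e*s[1]
    return (a+b)/2, np.linalg.norm(a-b)
E
python3 - <<'E'
from h import *
import pickle
np.set_printoptions(precision=3,suppress=True)
C={n:snap(n,n+"0.png",s=1.56) for n in("side","top")}
pickle.dump(C,open("c0.pkl","wb"))
for n in C:
    c=C[n]; print(n,-np.array(c["R"]).T@c["t"],np.array(c["R"])[2],c["intrinsics"][0])
print(r.read_state())
E
```

```text
pics
side [0.374 1.006 0.681] [ 0.146 -0.83  -0.538] [461.022   0.    258.708]
top [0.365 0.01  1.326] [ 0.146  0.009 -0.989] [461.587   0.    254.067]
{'time': 0.1, 'joint_positions': array([ 1.21 ,  0.333, -0.065,  1.461,  0.022,  1.35 , -0.088]), 'joint_vel': array([-0.   , -0.002,  0.001, -0.004, -0.001, -0.001,  0.001]), 'joint_torque': array([  0.003, -62.454,   0.025, -39.072,  -0.062,   0.037,  -0.   ]), 'ee_pos': array([ 0.207, -0.589,  0.23 ]), 'eef_rot': array([ 0.986,  0.168, -0.   , -0.001]), 'ft_force': array([ 0.747,  0.099, -0.391]), 'torque': array([-0.02 ,  0.003, -0.006]), 'grip_force': 0.0, 'width': 0.08689969262907611}
```

View pics/side0.png

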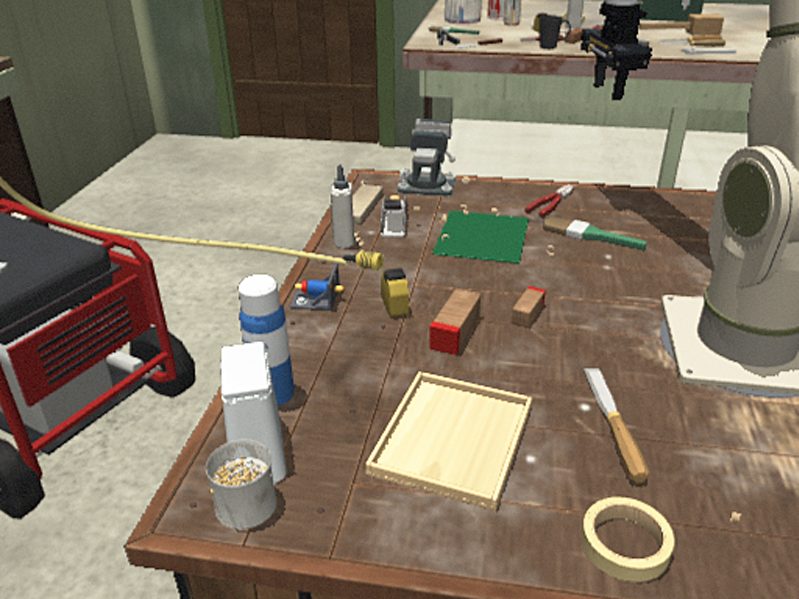

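View pics/top0.png

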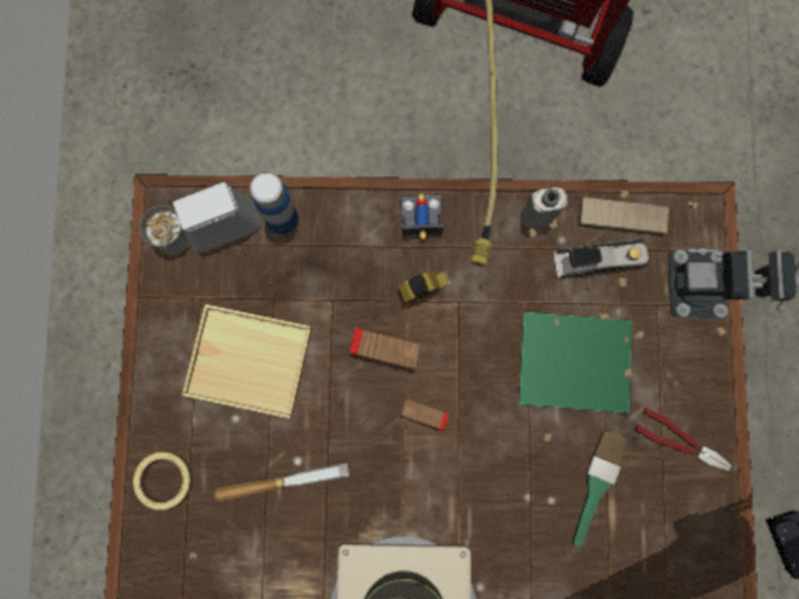

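Top view (799×599 picture): marker at (422,213), tape at (422,286), blank at (385,350) with its red end on the left, tray at (247,360) and mat at (577,362). The smaller look-alike blank is at (425,414). Side view: marker (317,290), tape (395,292), blank (455,320), can (265,340), glue (342,207). Next, enlarged crops of both views.

Run:
```python
from h import *
import pickle
C=pickle.load(open("c0.pkl","rb"))
for n,(x0,y0,x1,y1),s in(("top",(215,118,305,238),5),("side",(180,160,320,230),5.7)):
    cv2.imwrite(f"pics/{n}1.png",cv2.resize(C[n]["color"][y0:y1,x0:x1,::-1],None,fx=s,fy=s,interpolation=cv2.INTER_CUBIC))
```

```text
(no output)
```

View pics/top1.png

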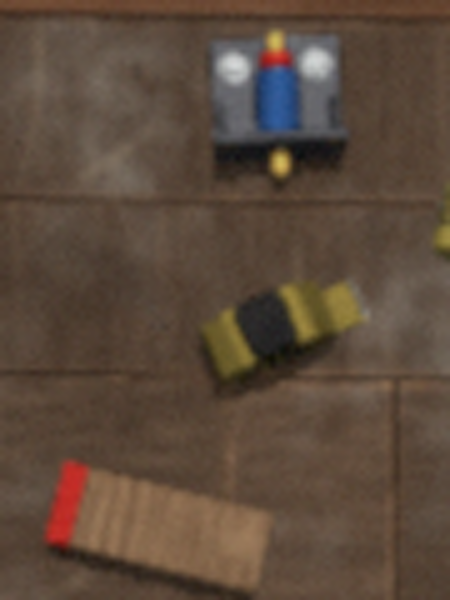

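View pics/side1.png

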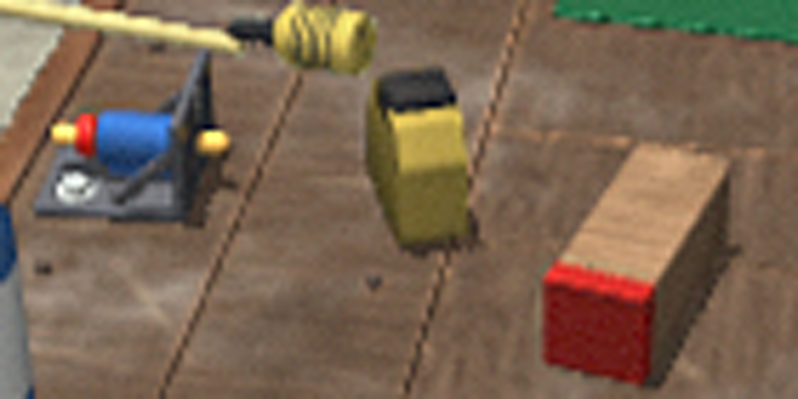

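Top crop (×5): blank top corners are (66,460), (48,545), (255,592), (272,512), pin tip (281,178), knob end (275,33), tape black top (267,322), tape left end (204–222,335–380). Side crop (×5.7): blank top corners are (550,265), (655,288), (728,160), (635,143), pin tip (226,142), knob (54,132), tape top near (418,88).

Run:
```python
from h import *
import pickle
np.set_printoptions(precision=4,suppress=True)
C=pickle.load(open("c0.pkl","rb")); T,S=C["top"],C["side"]
t=lambda U,V:((U+.5)/5-.5+215,(V+.5)/5-.5+118)
s=lambda U,V:((U+.5)/5.7-.5+180,(V+.5)/5.7-.5+160)
f=lambda U,V:((U+.5)/1.56-.5,(V+.5)/1.56-.5)
P={}
for n,a,b in(("b redL",(66,460),(635-0,143)),):pass
pts={"redtop_far":((66,460),(550,265)),"redtop_near":((48,545),(655,288)),"bare_near":((255,592),(728,160)),"bare_far":((272,512),(635,143)),
"pin":((281,176),(226,142)),"knob":((275,33),(54,132)),"tapetop":((267,322),(418,88))}
for k,(a,b) in pts.items(): print(k,*tri(T,t(*a),S,s(*b)))
B=np.array([atz(T,t(*p),.045) for p in((66,460),(48,545),(255,592),(272,512))])
print("blank z=.045\n",B,B.mean(0),np.linalg.norm(np.roll(B,-1,0)-B,axis=1)); d=(B[0]+B[1]-B[2]-B[3]); print("yaw y",np.degrees(np.arctan2(d[1],d[0])))
p,k=atz(T,t(281,176),.0225),atz(T,t(275,33),.0225); print("pin,knob",p,k,np.linalg.norm(p-k),np.degrees(np.arctan2(*(k-p)[1::-1])))
pl=[atz(T,t(*q),.054) for q in((216,147),(346,140))]; d=pl[0]-pl[1]; print("plate",pl,np.linalg.norm(d),np.degrees(np.arctan2(d[1],d[0]))-90)
# tape at z 72 / tab
for q,z in(((267,322),.072),((213,358),.06),((362,303),.04),((250,296),.072),((284,350),.072),((295,285),.06),((322,335),.06)): print("tape",q,atz(T,t(*q),z))
for n,q in(("tray",[(206,305),(310,325),(290,417),(184,395)]),("mat",[(524,312),(632,320),(630,412),(520,405)])):
    z=.02 if n=="tray" else .003
    X=np.array([atz(T,f(*p),z) for p in q]); print(n,X.mean(0),X)
print("can top,glue top",atz(T,f(267,190),.19),atz(T,f(549,198),.162))
```

```text
redtop_far [0.4935 0.0932 0.0527] 0.0017059458847647959
redtop_near [0.4471 0.1021 0.0521] 0.00014287829204823465
bare_near [ 0.4246 -0.0124  0.0467] 0.002369570168245403
bare_far [ 0.4685 -0.0214  0.046 ] 0.0014071147941983157
pin [ 0.664  -0.0249  0.0248] 0.0010559436274686584
knob [ 0.7484 -0.0206  0.0247] 0.0002747527964400438
tapetop [ 0.5702 -0.017   0.0684] 0.001339504302222538
blank z=.045
 [[ 0.4951  0.0937  0.045 ]
 [ 0.4477  0.1026  0.045 ]
 [ 0.4235 -0.0125  0.045 ]
 [ 0.4679 -0.0214  0.045 ]] [0.4585 0.0406 0.045 ] [0.0483 0.1176 0.0453 0.1183]
yaw y 77.40136843536003
pin,knob [ 0.664  -0.025   0.0225] [ 0.7492 -0.0206  0.0225] 0.08530890257602358 2.945361411310746
plate [array([0.673 , 0.0127, 0.054 ]), array([ 0.6781, -0.0607,  0.054 ])] 0.07352461269915209 3.971171128077927
tape (267, 322) [ 0.5703 -0.0168  0.072 ]
tape (213, 358) [0.5516 0.0126 0.06  ]
tape (362, 303) [ 0.5872 -0.0711  0.04  ]
tape (250, 296) [ 0.5847 -0.0073  0.072 ]
tape (284, 350) [ 0.5549 -0.0264  0.072 ]
tape (295, 285) [ 0.5934 -0.0325  0.06  ]
tape (322, 335) [ 0.5654 -0.0477  0.06  ]
tray [0.4351 0.29   0.02  ] [[0.5345 0.3707 0.02  ]
 [0.5006 0.1787 0.02  ]
 [0.3346 0.209  0.02  ]
 [0.3706 0.4014 0.02  ]]
mat [ 0.442  -0.3091  0.003 ] [[ 0.5324 -0.2142  0.003 ]
 [ 0.5205 -0.4129  0.003 ]
 [ 0.3529 -0.4039  0.003 ]
 [ 0.3623 -0.2052  0.003 ]]
can top,glue top [0.7031 0.2344 0.19  ] [ 0.7042 -0.2307  0.162 ]
```

drive_tool --series '[[[2.6,4.1,0],9.4],[[2.6,4.1,0],9.4],[[2.6,4.1,0],9.4],[[2.6,4.1,0],9.4],[[2.6,4.1,0],9.4],[[2.6,4.1,0],9.4],[[2.6,4.1,0],9.4],[[2.6,4.1,0],9.4],[[2.6,4.1,0],9.4],[[2.6,4.1,0],9.4]]' --hand 0

```text
time: 1.35
ee_pos: [0.4676, -0.1783, 0.2304]
eef_rot: [0.547, 0.837, -0.0, -0.0]
ft_force: [0.0, 1.0, 0.1]
width: 0.0872
grip_force: 0.0
```

drive_tool --series '[[[2,3.2,0],0],[[2,3.2,0],0],[[2,3.2,0],0],[[2,3.2,0],0],[[2,3.2,-1],-0.7],[[0,0,-3],0],[[0,0,-3],0],[[0,0,-3],0],[[0,0,-2],0],[[0,0,0],0]]'

```text
time: 2.6
ee_pos: [0.5663, -0.0198, 0.1093]
eef_rot: [0.554, 0.832, -0.001, -0.001]
ft_force: [0.1, 0.4, 0.5]
width: 0.0868
grip_force: 0.0
```

Run:
```python
from h import *
c=snap("side","side2.png",(180,110,330,230),5); d=snap("top","x.png")
np.set_printoptions(precision=4,suppress=True)
print(r.read_state()["ee_pos"],r.read_state()["eef_rot"])
```

```text
[ 0.5676 -0.0196  0.1114] [0.5544 0.8322 0.0003 0.0004]
```

View pics/side2.png

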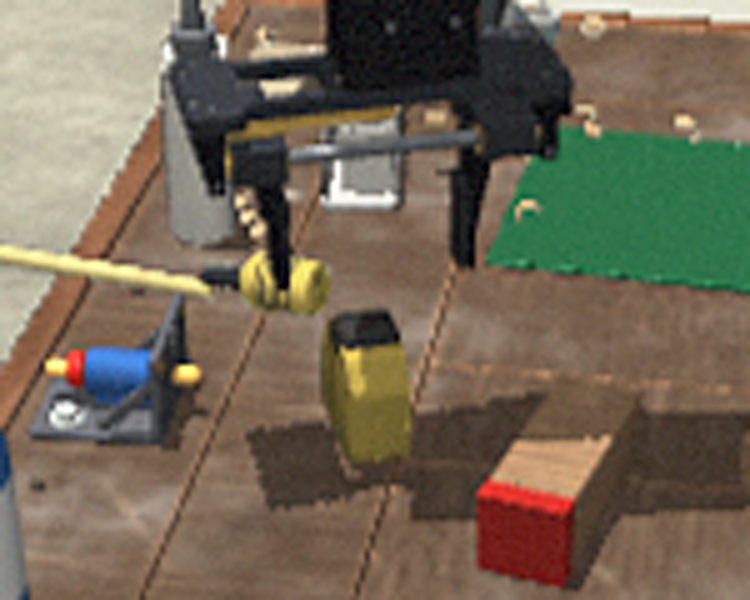

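The fingers, at (280,290) and (462,265), straddle the tape top at (368,325), so I can go down and grip.

drive_tool --series '[[[0,0,-2],0],[[0,0,-2],0],[[0,0,-2],0],[[0,0,-2],0],[[0,0,0],0],[[0,0,0],0],[[0,0,0],0],[[0,0,0],0],[[0,0,0],0],[[0,0,0],0]]'

```text
time: 3.95
ee_pos: [0.5672, -0.0197, 0.0307]
eef_rot: [0.554, 0.832, 0.0, 0.0]
ft_force: [-0.1, -1.1, -0.1]
width: 0.0874
grip_force: 0.0
```

drive_tool --series '[[[0,0,0],0],[[0,0,0],0],[[0,0,0],0],[[0,0,0],0],[[0,0,0],0],[[0,0,0],0],[[0,0,0],0],[[0,0,0],0],[[0,0,0],0],[[0,0,0],0]]' --hand 1 --newtons 25

```text
time: 5.2
ee_pos: [0.5673, -0.0196, 0.0307]
eef_rot: [0.554, 0.832, 0.0, 0.0]
ft_force: [2.0, 0.5, 0.2]
width: 0.033
grip_force: 24.8
```

drive_tool --series '[[[0,0,2],0],[[0,0,3],0],[[0,0,3],0],[[-1.8,-4.1,0],0],[[-1.8,-4.1,0],0],[[-1.8,-4.1,0],0],[[-1.8,-4.1,0],0],[[-1.8,-4.1,0],0],[[-1.8,-4.1,0],0],[[-1.8,-4.1,0],0]]'

```text
time: 6.45
ee_pos: [0.4402, -0.3078, 0.1116]
eef_rot: [0.554, 0.832, 0.0, 0.0]
ft_force: [1.0, -0.3, -2.0]
width: 0.033
grip_force: 24.8
```

drive_tool --series '[[[0,0,-2],0],[[0,0,-2],0],[[0,0,-2],0],[[0,0,-1],0],[[0,0,-0.3],0],[[0,0,-0.2],0],[[0,0,-0.1],0],[[0,0,0],0],[[0,0,0],0],[[0,0,0],0]]'

```text
time: 7.7
ee_pos: [0.4412, -0.3067, 0.0347]
eef_rot: [0.554, 0.832, 0.0, 0.0]
ft_force: [-0.3, -0.5, -2.8]
width: 0.0338
grip_force: 24.8
```

drive_tool --series '[[[0,0,-0.1],0],[[0,0,0],0],[[0,0,0],0],[[0,0,0],0],[[0,0,0],0],[[0,0,0],0],[[0,0,0],0],[[0,0,0],0],[[0,0,0],0],[[0,0,0],0]]'

```text
time: 8.95
ee_pos: [0.4413, -0.3069, 0.0337]
eef_rot: [0.554, 0.832, 0.0, 0.0]
ft_force: [1.1, -3.0, 2.2]
width: 0.0335
grip_force: 24.8
```

drive_tool --series '[[[0,0,0],0],[[0,0,0],0],[[0,0,0],0],[[0,0,0],0],[[0,0,0],0],[[0,0,0],0],[[0,0,0],0],[[0,0,2],0],[[0,0,4],0],[[0,0,4],0]]' --hand 0

```text
time: 10.2
ee_pos: [0.441, -0.3065, 0.1346]
eef_rot: [0.554, 0.832, 0.0, -0.0]
ft_force: [0.1, -0.6, -0.5]
width: 0.0868
grip_force: 0.0
```

drive_tool --series '[[[0.2,4.4,0],-4.5],[[0.2,4.4,0],-4.5],[[0.2,4.4,0],-4.5],[[0.2,4.4,0],-4.5],[[0.2,4.4,0],-4.5],[[0.2,4.4,0],-4.5],[[0.2,4.4,0],-4.5],[[0.3,3.9,0],-3.8],[[0,0,-3],0],[[0,0,-2],0]]'

```text
time: 11.45
ee_pos: [0.4579, 0.0408, 0.0827]
eef_rot: [0.78, 0.625, -0.0, 0.0]
ft_force: [-0.2, -0.3, 0.2]
width: 0.0871
grip_force: 0.0
```

Run:
```python
from h import *
c=vision.camera("side"); d=vision.camera("top")
a=cv2.resize(c["color"][100:240,190:390],None,fx=4,fy=4,interpolation=2)[:,:,::-1]
cv2.imwrite("pics/side3.png",a)
```

```text
(no output)
```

View pics/side3.png

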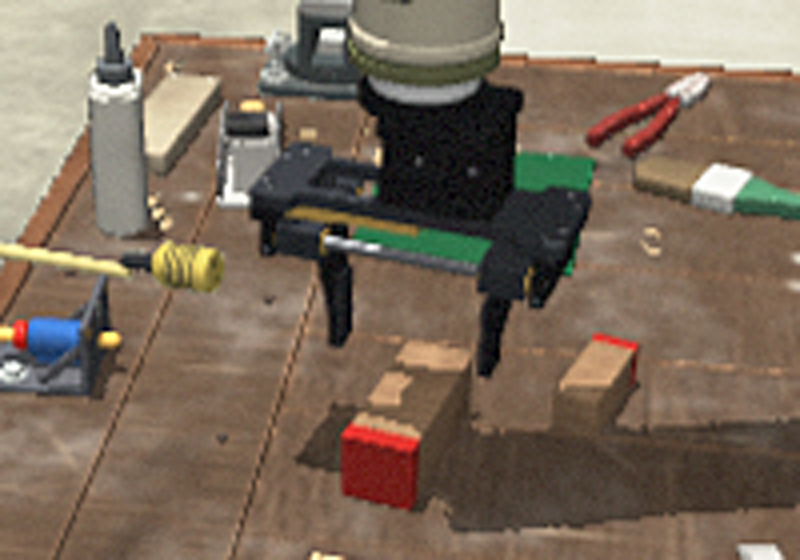

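The fingers, at (338,340) and (488,370), straddle the blank squarely and stay clear of the small look-alike at (598,385).

drive_tool --series '[[[0,0,-2],0],[[0,0,-2],0],[[0,0,-1.5],0],[[0,0,-1],0],[[0,0,-0.3],0],[[0,0,0],0],[[0,0,0],0],[[0,0,0],0],[[0,0,0],0],[[0,0,0],0]]'

```text
time: 12.8
ee_pos: [0.4582, 0.0403, 0.0156]
eef_rot: [0.781, 0.625, 0.0, 0.0]
ft_force: [-0.0, -0.2, -1.2]
width: 0.0872
grip_force: 0.0
```

drive_tool --series '[[[0,0,0],0],[[0,0,0],0],[[0,0,0],0],[[0,0,0],0],[[0,0,0],0],[[0,0,0],0],[[0,0,0],0],[[0,0,0],0],[[0,0,0],0],[[0,0,0],0]]' --hand 1 --newtons 40

```text
time: 14.05
ee_pos: [0.4582, 0.0403, 0.0156]
eef_rot: [0.781, 0.625, 0.0, 0.0]
ft_force: [0.4, -0.4, -0.8]
width: 0.0449
grip_force: 40.0
```

drive_tool --series '[[[0,0,2],0],[[1.3,-0.9,0],-9.2],[[1.3,-0.9,0],-9.2],[[1.3,-0.9,0],-9.2],[[1.3,-0.9,0],-9.2],[[1.3,-0.9,0],-9.2],[[1.3,-0.9,0],-9.2],[[1.3,-0.9,0],-9.2],[[1.5,-0.8,0],-9.5],[[0,0,-1.5],0]]'

```text
time: 15.3
ee_pos: [0.5654, -0.0312, 0.0207]
eef_rot: [1.0, 0.03, 0.001, 0.0]
ft_force: [-0.3, 0.9, -1.1]
width: 0.0447
grip_force: 40.0
```

Run:
```python
from h import *
import pickle
C={"top":vision.camera("top"),"side":vision.camera("side")}; pickle.dump(C,open("c4.pkl","wb"))
a=cv2.resize(C["top"]["color"][115:215,220:320],None,fx=4,fy=4,interpolation=2)[:,:,::-1]
b=cv2.resize(C["side"]["color"][140:240,180:280],None,fx=4,fy=4,interpolation=2)[:,:,::-1]
cv2.imwrite("pics/m4.png",np.hstack([a,b]))
print(r.read_state()["ee_pos"],r.read_state()["eef_rot"])
```

```text
[ 0.5620381  -0.03020116  0.0181388 ] [ 9.99476924e-01  3.22780145e-02 -1.98569195e-03 -2.55257289e-04]
```

View pics/m4.png

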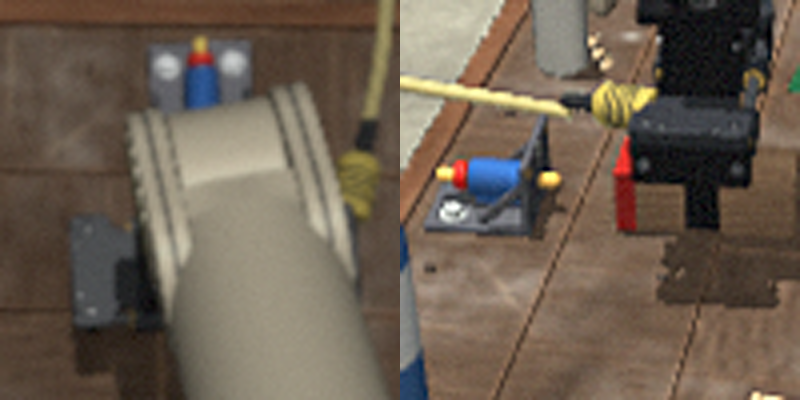

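The top view shows the marker at (200,80), but the arm hides the blank; the gripper body's left edge is at U≈70. The side view shows the red end at (625,185) facing the pin tip at (560,180). Next I check the marker's yaw and the camera's lateral bias.

Run:
```python
from h import *
import pickle
np.set_printoptions(precision=4,suppress=True)
T=pickle.load(open("c0.pkl","rb"))["top"]; C4=pickle.load(open("c4.pkl","rb"))
im=cv2.GaussianBlur(T["color"],(0,0),.6); hsv=cv2.cvtColor(im,cv2.COLOR_RGB2HSV)
x0,y0,x1,y1=250,120,295,158
m=np.zeros(hsv.shape[:2],bool); m[y0:y1,x0:x1]=(hsv[y0:y1,x0:x1,1]>150)&(hsv[y0:y1,x0:x1,2]>70)
v,u=np.nonzero(m); w=hsv[v,u,1].astype(float)
rows=sorted(set(v)); P=[]
for q in rows:
    k=v==q; P.append(atz(T,(np.average(u[k],weights=w[k]),q),.0225)); print(q,k.sum(),P[-1][:2])
P=np.array(P); c=np.polyfit(P[:,0],P[:,1],1); print("yaw",np.degrees(np.arctan(c[0])),"y at .664",np.polyval(c,.664))
# gripper body left edge
for z in(.08,.1): print("body edge y",[atz(C4["top"],(220+70.5/4-.5,115+V/4),z)[:2] for V in(225,270,320)])
# tape on mat now
for k in("top",):
    f=lambda c,X:proj(c,X)
print("side proj red end centre / pin", proj(C4["side"],[.622,-.0264,.0225]),proj(C4["side"],[.664,-.025,.0225]))
S=C4["side"]; s=lambda U,V:(180+(U-400+.5)/4-.5,140+(V+.5)/4-.5)
# red end: lower-left bottom edge z~.0025 and pin tip axis
print("pin side y range",[atz(S,s(*q),.0225) for q in((558,180),(549,180))])
print("red near edge top,bottom (near=left side of blank y+.0225)",atz(S,s(636,231),.003),atz(S,s(634,143),.048))
```

```text
127 1 [ 0.7408 -0.0219]
128 4 [ 0.7377 -0.0205]
129 5 [ 0.7347 -0.0218]
130 5 [ 0.7318 -0.0218]
133 6 [ 0.7228 -0.0208]
134 7 [ 0.7198 -0.022 ]
135 7 [ 0.7168 -0.0221]
136 7 [ 0.7138 -0.0222]
137 7 [ 0.7108 -0.0222]
138 7 [ 0.7078 -0.0223]
139 7 [ 0.7049 -0.0223]
140 7 [ 0.7019 -0.0222]
141 7 [ 0.6989 -0.0223]
142 7 [ 0.6959 -0.0225]
143 2 [ 0.6929 -0.021 ]
149 1 [ 0.6752 -0.0284]
yaw 3.4743487506865796 y at .664 -0.025238653926115864
body edge y [array([0.5977, 0.0684]), array([0.5664, 0.0677]), array([0.5319, 0.067 ])]
body edge y [array([0.5939, 0.0675]), array([0.5632, 0.0668]), array([0.5292, 0.0661])]
side proj red end centre / pin [234.6957 186.2915] [219.4693 185.235 ]
pin side y range [array([ 0.6657, -0.0279,  0.0225]), array([ 0.6717, -0.0269,  0.0225])]
red near edge top,bottom (near=left side of blank y+.0225) [ 0.6069 -0.0036  0.003 ] [ 0.6152 -0.0426  0.048 ]
```

drive_tool --series '[[[0.8,0,0],-0.2],[[0.8,0,0],0],[[0.8,0,0],0],[[0.8,0,0],0],[[0,0,-0.2],0],[[0,0,0],0],[[0,0,0],0],[[0,0,0],0],[[0,0,0],0],[[0,0,0],0]]'

```text
time: 16.65
ee_pos: [0.5961, -0.0307, 0.0186]
eef_rot: [1.0, 0.028, 0.0, 0.0]
ft_force: [-0.6, -0.4, -1.5]
width: 0.0445
grip_force: 40.0
```

Run:
```python
from h import *
import pickle
c=vision.camera("side"); pickle.dump(c,open("c5.pkl","wb"))
cv2.imwrite("pics/s5.png",cv2.resize(c["color"][160:210,185:265],None,fx=10,fy=10,interpolation=2)[:,:,::-1])
print(r.read_state()["ee_pos"],r.read_state()["eef_rot"],r.read_state()["ft_force"])
```

```text
[ 0.59615267 -0.03071288  0.01862067] [9.99597252e-01 2.83783563e-02 3.51688628e-05 4.85261009e-05] [ 0.11804877 -0.82468921 -1.56186971]
```

View pics/s5.png

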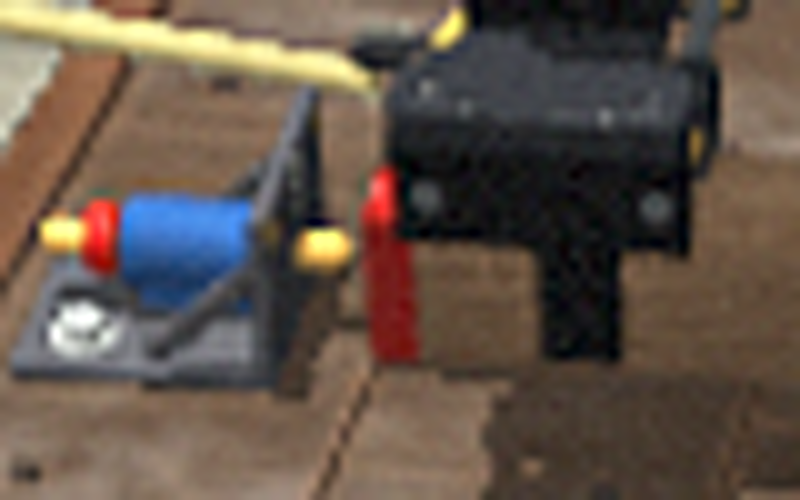

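The side crop shows the pin from (298,248) to (353,247), just left of the red end. The red end's near edge runs from (365,215) to (378,358).

Run:
```python
from h import *
import pickle
np.set_printoptions(precision=4,suppress=True)
S=pickle.load(open("c5.pkl","rb"))
px=lambda U,V:np.array([185+(U+.5)/10-.5,160+(V+.5)/10-.5])
th=np.radians(3.25); ex=np.array([np.cos(th),np.sin(th),0]); ey=np.array([-np.sin(th),np.cos(th),0])
t=np.array([.59615,-.0307,0])
for L in(.058,.060,.062):
    e=t+L*ex
    for z,q in((.003,(378,358)),(.048,(365,215))): print(L,z,"pred",proj(S,e+.0225*ey+[0,0,z]),"meas",px(*q))
for y in(-.024,-.0255,-.027,-.0285):
    print(y,"pin tip pred",proj(S,[.664,y,.0225]),"meas",px(350,247), "pin mid",proj(S,[.671,y+.0004,.0225]),px(325,248.5))
```

```text
0.058 0.003 pred [222.0894 195.5895] meas [222.35 195.35]
0.058 0.048 pred [221.2744 181.3364] meas [221.05 181.05]
0.06 0.003 pred [221.3594 195.5465] meas [222.35 195.35]
0.06 0.048 pred [220.53   181.2949] meas [221.05 181.05]
0.062 0.003 pred [220.6296 195.5035] meas [222.35 195.35]
0.062 0.048 pred [219.7859 181.2534] meas [221.05 181.05]
-0.024 pin tip pred [219.3804 185.4262] meas [219.55 184.25] pin mid [216.8378 185.2826] [217.05 184.4 ]
-0.0255 pin tip pred [219.5136 185.1395] meas [219.55 184.25] pin mid [216.9734 184.9961] [217.05 184.4 ]
-0.027 pin tip pred [219.6466 184.8533] meas [219.55 184.25] pin mid [217.1088 184.7102] [217.05 184.4 ]
-0.0285 pin tip pred [219.7792 184.5676] meas [219.55 184.25] pin mid [217.2439 184.4249] [217.05 184.4 ]
```

drive_tool --series '[[[0,-0.08,-0.15],0.2],[[0,0,-0.1],0],[[0,0,0],0],[[0.3,0.02,0],0],[[0.3,0.02,0],0],[[0.3,0.02,0],0],[[0.3,0.02,0],0],[[0.3,0.02,0],0],[[0.3,0.02,0],0],[[0,0,0],0]]'

```text
time: 17.95
ee_pos: [0.6138, -0.0304, 0.0159]
eef_rot: [1.0, 0.03, -0.001, 0.0]
ft_force: [-5.3, -0.4, 2.8]
width: 0.0448
grip_force: 40.0
```

drive_tool --series '[[[0.1,0.01,0],0],[[0.1,0.01,0],0],[[0.1,0.01,0],0],[[0.1,0,0],0],[[0.1,0,0],0],[[0,0,0],0],[[0,0,0],0],[[0,0,0],0],[[0,0,0],0],[[0,0,0],0]]'

```text
time: 19.2
ee_pos: [0.6182, -0.0301, 0.0158]
eef_rot: [1.0, 0.03, -0.001, 0.0]
ft_force: [-7.5, 0.3, 3.0]
width: 0.0448
grip_force: 40.0
```

```bash
python3 -c "
from h import *
s=r.read_state();print(s['ee_pos'],s['eef_rot'],s['ft_force'],s['torque'])"
```

```text
[ 0.61822429 -0.03008297  0.01578694] [ 9.99545814e-01  3.01179105e-02 -1.03034132e-03  1.24486722e-04] [-7.50080873  0.31020376  3.02863823] [-0.06855633  1.43602071 -0.05118635]
```

drive_tool --series '[[[0.1,0.01,0],0],[[0.1,0.01,0],0],[[0.05,0,0],0],[[0,0,0],0],[[0,0,0],0],[[0,0,0],0],[[0,0,0],0],[[0,0,0],0],[[0,0,0],0],[[0,0,0],0]]'

```text
time: 20.45
ee_pos: [0.619, -0.0301, 0.0157]
eef_rot: [1.0, 0.03, -0.003, 0.0]
ft_force: [-16.2, -0.7, 10.4]
width: 0.0443
grip_force: 40.0
```

```bash
python3 -c "
from h import *
s=r.read_state();print(s['ee_pos'],s['eef_rot'],s['ft_force'],s['torque'])"
```

```text
[ 0.61900126 -0.03005949  0.01565622] [ 9.99542147e-01  3.01180439e-02 -2.87663607e-03  3.52089062e-04] [-16.22327564  -0.65967403  10.35332382] [-0.0712688   3.25505715  0.06539487]
```

drive_tool --series '[[[0.1,0.01,0],0],[[0,0,0],0],[[0,0,0],0],[[0,0,0],0],[[0,0,0],0],[[0,0,0],0],[[0,0,0],0],[[0,0,0],0],[[0,0,0],0],[[0,0,0],0]]'

```text
time: 21.7
ee_pos: [0.6191, -0.0301, 0.0156]
eef_rot: [1.0, 0.03, -0.004, 0.0]
ft_force: [-22.1, -0.9, 14.4]
width: 0.0449
grip_force: 40.0
```

Run:
```python
from h import *
c=vision.camera("side"); cv2.imwrite("pics/s6.png",cv2.resize(c["color"][160:210,185:265],None,fx=10,fy=10,interpolation=2)[:,:,::-1])
s=r.read_state();print(s['ee_pos'],s['eef_rot'],s['ft_force'],s['torque'])
```

```text
[ 0.61914222 -0.03006498  0.01562605] [ 9.99542325e-01  3.00061914e-02 -3.81670179e-03  4.49977925e-04] [-20.89407459  -1.6430651   14.28439478] [-0.14497637  4.27886277 -0.07596228]
```

View pics/s6.png

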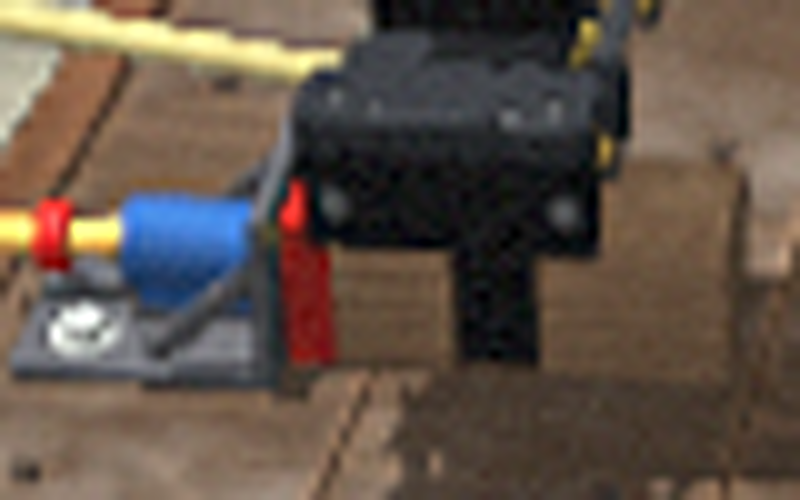

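The red end is home: it sits tight on the plate at (285,290), and the knob has moved out from U≈100 to U≈50, which is full stroke. I'll draw back and lift now.

drive_tool --series '[[[-0.5,-0.03,0],0],[[-1,-0.06,0],0],[[-2,-0.12,0],0],[[-2.5,-0.15,0.5],0],[[-2.5,-0.15,2.5],0],[[0,0,0],10],[[0,0,0],10],[[0,0,0],10],[[0,0,0],10],[[0,0,0],10]]'

```text
time: 23.0
ee_pos: [0.5384, -0.0347, 0.0464]
eef_rot: [0.892, 0.452, 0.001, 0.0]
ft_force: [0.5, 0.7, -1.2]
width: 0.0449
grip_force: 40.0
```

drive_tool --series '[[[0,0,0],10],[[0,0,0],10],[[0,0,0],10],[[0,0,0],10],[[0,0,0],10],[[0,0,0],10],[[0,0,0],10],[[0,0,0],10],[[0,0,0],10],[[0,0,0],10]]'

```text
time: 24.25
ee_pos: [0.5384, -0.0348, 0.0464]
eef_rot: [0.227, 0.974, 0.0, 0.001]
ft_force: [0.3, 0.3, -0.9]
width: 0.0448
grip_force: 40.0
```

drive_tool --series '[[[0,0,0],10],[[0,0,0],10],[[0,0,0],10],[[0,0,0],0],[[0,0,0],0],[[0,0,-1.5],0],[[0,0,-1],0],[[0,0,0],0],[[0,0,0],0],[[0,0,0],0]]'

```text
time: 25.5
ee_pos: [0.5379, -0.0347, 0.0214]
eef_rot: [-0.03, 1.0, 0.0, 0.0]
ft_force: [-0.1, 0.4, -0.2]
width: 0.0447
grip_force: 40.0
```

```bash
python3 -c "
from h import *
s=r.read_state();q=s['eef_rot'];print(s['ee_pos'],q,2*np.degrees(np.arctan2(q[1],q[0]))-90,s['ft_force'],s['torque'],s['joint_positions'])"
```

```text
[ 0.53789344 -0.03472298  0.02136694] [-3.01240717e-02  9.99546139e-01  2.44251766e-05  2.37180688e-04] 93.45248673792761 [-0.09112523  0.38921705 -0.16409238] [ 0.14454799 -0.13822237  0.01542099] [ 0.79324658  0.58206136 -0.99232016  1.85704486  0.57122149  1.01856227
  1.19206173]
```

drive_tool --series '[[[0,-0.03,-0.3],0],[[0,0,-0.2],0],[[1,0.06,0],0],[[1,0.06,0],0],[[1,0.06,0],0],[[1,0.06,0],0],[[1,0.06,0],0],[[0.6,0.04,0],0],[[0,0,0],0],[[0,0,0],0]]'

```text
time: 26.75
ee_pos: [0.5934, -0.0317, 0.016]
eef_rot: [-0.03, 1.0, 0.0, -0.0]
ft_force: [0.5, -0.0, -0.9]
width: 0.0448
grip_force: 40.0
```

Run:
```python
from h import *
c=vision.camera("side"); cv2.imwrite("pics/s7.png",cv2.resize(c["color"][160:210,185:265],None,fx=10,fy=10,interpolation=2)[:,:,::-1])
s=r.read_state();q=s['eef_rot'];print(s['ee_pos'],2*np.degrees(np.arctan2(q[1],q[0]))-90,s['ft_force'],s['torque'])
```

```text
[ 0.59335533 -0.03176903  0.01601793] 93.45565377217446 [-0.0122125   0.03629762 -1.61209021] [ 0.11080034 -0.10838936 -0.01175735]
```

drive_tool --series '[[[0.3,0.02,0],0],[[0.3,0.02,0],0],[[0.3,0.02,0],0],[[0.3,0.02,0],0],[[0.3,0.02,0],0],[[0.3,0.02,0],0],[[0.1,0,0],0],[[0,0,0],0],[[0,0,0],0],[[0,0,0],0]]'

```text
time: 28.05
ee_pos: [0.6121, -0.0305, 0.0159]
eef_rot: [-0.03, 1.0, -0.0, -0.001]
ft_force: [-6.9, -0.3, 2.2]
width: 0.0448
grip_force: 40.0
```

drive_tool --series '[[[0.1,0.01,0],0],[[0.1,0,0],0],[[0.1,0.01,0],0],[[0.1,0,0],0],[[0,0,0],0],[[0,0,0],0],[[0,0,0],0],[[0,0,0],0],[[0,0,0],0],[[0,0,0],0]]'

```text
time: 29.3
ee_pos: [0.6158, -0.0303, 0.0158]
eef_rot: [-0.03, 1.0, -0.0, -0.001]
ft_force: [-6.7, -1.5, 2.6]
width: 0.0446
grip_force: 40.0
```

```bash
python3 -c "
from h import *
s=r.read_state();q=s['eef_rot'];print(s['ee_pos'],q,2*np.degrees(np.arctan2(q[1],q[0]))-90,s['ft_force'],s['torque'])"
```

```text
[ 0.61581535 -0.03032296  0.01582578] [-3.02173820e-02  9.99542841e-01 -1.21168402e-04 -1.00252619e-03] 93.46318585100519 [-6.71325157 -1.50196345  2.59790796] [-0.01408547  1.19278069 -0.04843443]
```

Not home yet, as the force is still below 8 N; pushing further.

drive_tool --series '[[[0.1,0.01,0],0],[[0.1,0,0],0],[[0.1,0.01,0],0],[[0.1,0,0],0],[[0,0,0],0],[[0,0,0],0],[[0,0,0],0],[[0,0,0],0],[[0,0,0],0],[[0,0,0],0]]'

```text
time: 30.55
ee_pos: [0.6169, -0.0303, 0.0156]
eef_rot: [-0.03, 1.0, -0.001, -0.004]
ft_force: [-23.1, -2.4, 15.7]
width: 0.0443
grip_force: 40.0
```

```bash
python3 -c "
from h import *
s=r.read_state();q=s['eef_rot'];print(s['ee_pos'],q,2*np.degrees(np.arctan2(q[1],q[0]))-90,s['ft_force'],s['torque'])"
```

```text
[ 0.61690176 -0.03034245  0.01559718] [-3.01885316e-02  9.99535070e-01 -7.49713107e-04 -4.21119878e-03] 93.4599082269529 [-23.0584948   -2.38349826  15.65373246] [-0.28796355  4.60082916 -0.14166817]
```

The bare end is home too: it stopped at 23 N, and the two home positions fit the blank's 120 mm length. Next I draw back, lift, and carry it to the tray.

drive_tool --series '[[[-0.7,-0.04,0],0],[[-1,-0.06,0],0],[[-2,-0.12,0],0],[[-2.5,-0.15,0],0],[[-2.5,-0.15,1],0],[[0,0,3],0],[[0,0,3],0],[[0,0,0],0],[[0,0,0],0],[[0,0,0],0]]'

```text
time: 31.8
ee_pos: [0.5332, -0.0353, 0.0851]
eef_rot: [-0.03, 1.0, 0.0, -0.001]
ft_force: [-0.3, 0.5, -0.6]
width: 0.0447
grip_force: 40.0
```

drive_tool --series '[[[-1.2,4.1,0],-1.7],[[-1.2,4.1,0],-1.7],[[-1.2,4.1,0],-1.7],[[-1.2,4.1,0],-1.7],[[-1.2,4.1,0],-1.7],[[-1.2,4.1,0],-1.7],[[-1.2,4.1,0],-1.7],[[-1.2,3.8,0],-1.7],[[0,0,0],0],[[0,0,0],0]]'

```text
time: 33.05
ee_pos: [0.4376, 0.2892, 0.0854]
eef_rot: [0.088, 0.996, -0.0, -0.0]
ft_force: [1.0, 0.5, -1.3]
width: 0.045
grip_force: 40.0
```

Run:
```python
from h import *
c=vision.camera("side"); cv2.imwrite("pics/s8.png",cv2.resize(c["color"],None,fx=1.56,fy=1.56,interpolation=2)[:,:,::-1])
s=r.read_state();q=s['eef_rot'];print(s['ee_pos'],2*np.degrees(np.arctan2(q[1],q[0]))-90,s['ft_force'])
```

```text
[0.43787888 0.2886811  0.0854768 ] 79.81186523079776 [ 0.14997551 -0.73831532 -1.1355555 ]
```

View pics/s8.png

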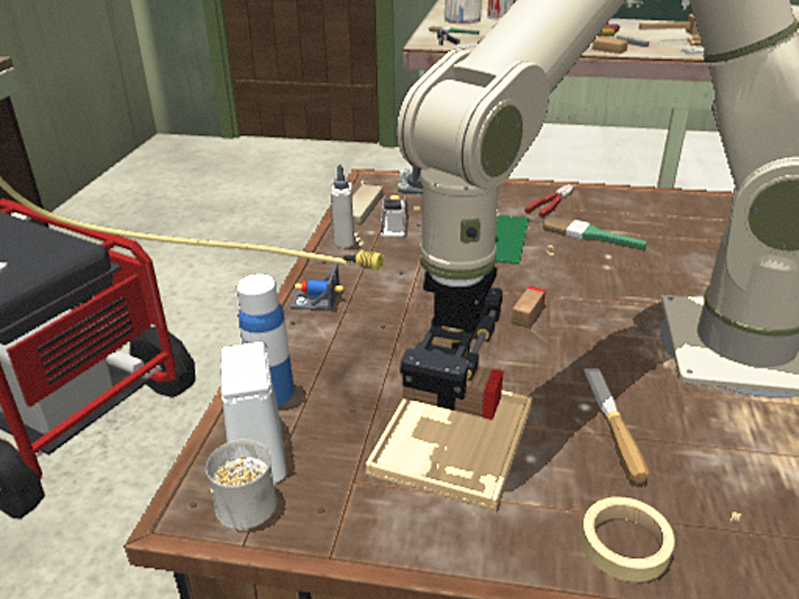

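The blank hangs above the tray at (450,385), red end toward the robot and aligned with the tray. Can and glue stand undisturbed.

drive_tool --series '[[[-0.3,0,-2],0],[[0,0,-2],0],[[0,0,-1.5],0],[[0,0,-0.5],0],[[0,0,-0.2],0],[[0,0,-0.1],0],[[0,0,-0.1],0],[[0,0,0],0],[[0,0,0],0],[[0,0,0],0]]'

```text
time: 34.35
ee_pos: [0.4347, 0.2897, 0.0222]
eef_rot: [0.088, 0.996, 0.0, 0.0]
ft_force: [0.5, 0.1, -0.7]
width: 0.0449
grip_force: 40.0
```

drive_tool --series '[[[0,0,0],0],[[0,0,0],0],[[0,0,0],0],[[0,0,0],0],[[0,0,0],0],[[0,0,0],0],[[0,0,0],0],[[0,0,2],0],[[0,0,4],0],[[0,0,4],0]]' --hand 0

```text
time: 35.6
ee_pos: [0.4344, 0.29, 0.1244]
eef_rot: [0.088, 0.996, 0.0, 0.0]
ft_force: [2.1, -0.9, 0.4]
width: 0.0869
grip_force: 0.0
```

drive_tool --series '[[[0,-2,2],0],[[0,-4,2],0],[[0,-4,1],0],[[0,-4,0],0],[[0,-4,0],0],[[0,-4,0],0],[[0,-2,0],0],[[0,0,0],0],[[0,0,0],0],[[0,0,0],0]]'

```text
time: 36.85
ee_pos: [0.4346, 0.051, 0.1723]
eef_rot: [0.087, 0.996, 0.0, 0.0]
ft_force: [-0.6, 0.1, -1.4]
width: 0.0872
grip_force: 0.0
```

Run:
```python
from h import *
a=vision.camera("side")["color"]; b=vision.camera("top")["color"]
im=np.hstack([a[100:360,100:400],b[100:360,100:420]])
cv2.imwrite("pics/f9.png",cv2.resize(im,None,fx=1.28,fy=1.28,interpolation=2)[:,:,::-1])
```

```text
(no output)
```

View pics/f9.png

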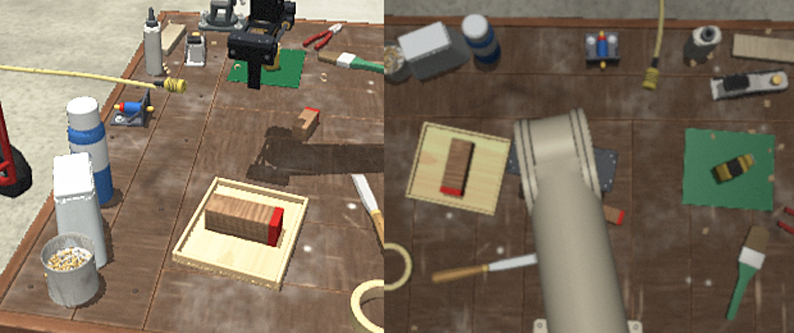

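The blank lies flat in the tray at (457,167), the tape stands on the mat at (733,167), and the can, glue and marker are where they were. Handing in.

```bash
python3 -c "
from h import *
print(r.close_job())"
```

```text
the job is handed in; nothing more can be done
None
```

I handed the job in at about 37 s: tape measure on the mat, both blank ends pushed home on the marker (red first), blank in the tray, and the spray can and glue bottle untouched; no verdict came back.

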